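Load the orbital shaker

TASK

Load the orbital shaker for its next run: stand each of the three conical flasks and the square bottle in the clamp on its platform that is made for its size and shape, upright and right down on the clamp's floor. They are glass, so set them down gently without dropping or tipping them, and leave the timer and the forceps where they are.

Things in the scene. Friction and masses are not known exactly. Their poses are not given: they have to be found in the camera images.
- flask_small_mid (a point): The small clear-glass conical flask, loose, upright on the bench: flat base 40 mm across, cone narrowing to the neck at 43 mm up, closed by a ribbed blue cap 24 mm across that is the top 20 mm; 72 mm tall in all, 35 to 70 g. Grip it across the cap. Point: on its axis, half-way up (36 mm above its underside); z is up along the axis.
- flask_medium_mid (a point): The medium clear-glass conical flask, loose, upright on the bench: flat base 53 mm across, cone narrowing to the neck at 58 mm up, closed by a ribbed blue cap 30 mm across that is the top 20 mm; 88 mm tall in all, 50 to 100 g. Grip it across the cap. Point: on its axis, half-way up (44 mm above its underside); z is up along the axis.
- flask_large_mid (a point): The large clear-glass conical flask, loose, upright on the bench: flat base 67 mm across, cone narrowing to the neck at 74 mm up, closed by a ribbed blue cap 36 mm across that is the top 20 mm; 106 mm tall in all, 75 to 155 g. Grip it across the cap. Point: on its axis, half-way up (53 mm above its underside); z is up along the axis.
- bottle_square_mid (a point): The square clear-glass bottle, loose, upright on the bench: body 48 x 48 mm with slightly rounded corners, 62 mm high, then shoulder, neck and a ribbed blue cap 34 mm across that is the top 20 mm; 96 mm tall in all, 75 to 155 g. Grip it across the cap. Point: on its axis, half-way up (48 mm above its underside); z is up, x and y are square to its flat sides.
- clamp_small_seat (a point): The small round clamp, screwed to the shaker platform: steel floor plate and four rigid upright leaves, 45 mm clear between opposite leaves, for the small flask. Leaves rise 22 mm straight from the floor, then flare outward 8 mm, ending 34 mm above the floor. Point: centre of the floor's upper face (70 mm above the bench), where the base rests; z up. The 4 clamps stand 2 by 2, 95 mm apart; which stands where varies.
- clamp_medium_seat (a point): The medium round clamp, screwed to the shaker platform: steel floor plate and four rigid upright leaves, 58 mm clear between opposite leaves, for the medium flask. Leaves rise 22 mm straight from the floor, then flare outward 8 mm, ending 34 mm above the floor. Point: centre of the floor's upper face (70 mm above the bench), where the base rests; z up. The 4 clamps stand 2 by 2, 95 mm apart; which stands where varies.
- clamp_large_seat (a point): The large round clamp, screwed to the shaker platform: steel floor plate and four rigid upright leaves, 72 mm clear between opposite leaves, for the large flask. Leaves rise 22 mm straight from the floor, then flare outward 8 mm, ending 34 mm above the floor. Point: centre of the floor's upper face (70 mm above the bench), where the base rests; z up. The 4 clamps stand 2 by 2, 95 mm apart; which stands where varies.
- clamp_square_seat (a point): The square clamp on the shaker platform, for the square bottle: square steel floor, four flat rigid leaves 36 mm wide, 53 mm clear between opposite ones, 22 mm straight, then flaring outward 8 mm to 34 mm above the floor. Turn the bottle square with it (any of the 4 ways). Point: centre of the floor's upper face (70 mm above the bench); z up, x and y square to the leaves.
- bench_timer_mid (a point): A white bench timer, 25 x 70 x 62 mm, standing loose among the glassware, to be left alone. The point is at its centre, 31 mm above the bench; its own y is along the 70 mm.
- tweezers_mid (a point): Steel forceps, 17 x 126 x 8 mm, lying loose on the bench, to be left alone. The point is at the centre, 4 mm above the bench; its own y is along the length.
There are look-alikes about, which are no part of the job. What is shaped like the part that bears flask_small_mid but orange is not meant.

How it is judged:
By the outcome, as a careful person would: the job done as asked, in the order asked, and still so for the second after the job is handed in, with the robot touching nothing.
It also fails if it takes over 106 s, if anything falls off the work surface, if the arm or the gripper's body presses on something with over 40 N, if the wrist force passes 120 N, or if a joint passes its speed limit or range.

ROBOT

A 6-joint arm with a two-finger parallel gripper is mounted at the origin on the work surface; the furniture and walls round the work are solid. World frame = base frame: x ahead of the robot, y to its left, z up, the work surface at z = 0. Lengths are in m, angles in rad, forces in N, time in s.
With the tool pointing down it reaches from about 0.3 to 0.875 m from the base axis. Payload 6.4 kg.
Tool frame: the origin (TCP) lies between the finger pads; the fingertips stand 22 mm ahead of it and the grasp point (between the pads) lies 3 mm ahead of it (finger_overhang is the z of the fingertips in the tool frame, in m); z points along the fingers, y is the line along which they close (so a half turn about z gives the same grasp; the last joint's range is limited). The gripper opens to 85 mm and grips with 20 to 120 N. Pads are 22 mm wide; open, the fingers measure 114 mm over their backs; the gripper's body (76 mm by 85 mm) begins 54 mm behind the grasp point. The pads swing forward as they close: fully open they stand 13 mm farther back than shut.
Start: joints at [-1.346, 0.181, 1.607, -0, 1.354, -0.206], TCP at [0.24, -0.522, 0.253] pointing down, gripper open.
Joint ranges: [-2.99, 2.99], [-0.89, 2.07], [0.3, 2.58], [-1.14, 4.28], [0, 2.63], [-3.12, 3.12]. Speed limits (rad/s): [2.57, 2.57, 3.01, 3.14, 3.14, 3.14].

INTERFACE

Orientations are given as a rotation vector (axis times angle).
In Python, from cell import read_state, camera, close_job, finger_overhang gives the robot as it stands. The module is installed in compiled form; this text tells all that it offers.
- The arm moves only by the tool arm_command, never from a script. Its argument "moves" is a list of rows, each a list of 3 entries, a list of its own where there are three numbers: the opening, from 0 (shut) to 1 (fully open), then the shift along the tool's x, y, z in mm, then the turn, a rotation vector about the tool's x, y, z in rad. A call has 1 to 20 rows; each row shifts and turns the commanded pose from where the row before left it, along the tool's axes as they then stand; what a row does not reach is not made up. A row lasts 1/8 s, in which the tool goes at most 62.5 mm and 10.7 degrees, less where a joint would pass 70% of its speed; a pose out of reach is approached as far as the arm can. A call with a gripper value outside its range is refused whole. The fingers move at their own pace and stop on an object; the grip force is fixed at half the most. Time passes only in rows, so rows that do not move let the fingers close. It gives the time, the measured TCP pose, the force, the opening and the grip force at its end, in the units of the state.
- read_state(): the state, without advancing time (a new reading comes with each control period).
- camera(name): name is "side" or "top"; returns a dict with "frame" (420x560x3 uint8, red, green, blue), "fx", "fy", "cx", "cy" (pixels), "k1" (the pictures are not rectified: a ray, as slopes to the right and down, at radius r is drawn at 1 + k1 r^2 times it, then the intrinsics apply), "extrinsics" (4x4, takes a point from world to camera coordinates). Camera axes: x right, y down, z forward; pixel columns grow to the right and rows downward; lengths in m; the calibration is good to about 2 mm. A picture is of the moment at which its call begins. There is no depth.
- close_job(): hands the job in; it is judged then, once.
The state is a dict: "clock": time; "q": joint angles; "qd": joint speeds; "effort": joint torques, N m; "ee_pos": TCP position; "tool_rot": TCP orientation; "wrist_force": force on the tool from outside, world axes, zero at the start; "torque": the same for the moment, N m; "opening": finger opening in m; "gripper_force": force on a finger pad.
Only numpy, scipy, OpenCV 4.12 (cv2) and the standard library are available. Lean on these libraries where they do the work, as an engineer would, in place of code of your own. Each camera call takes 0.05 s, during which the arm holds its last target. There are 200 camera calls.

## Working session

There is one attempt and no reset: what is moved stays moved. The work goes in short steps, Python scripts to look and compute and a tool call to move; the robot and the scene stay as the last step left them, time stands still between calls to the robot, and variables do not carry over. Pictures are saved under pics/ and viewed, at most 14 in all, crops included, and the job is handed in when it is done.

Besides the shell and the picture viewer there is one more tool, called after ">>>" as name([rows], argument=value, ...), one row to a line, values as JSON. arm_command: Moves the arm, as the interface text tells. Its arguments: {"type":"object","properties":{"moves":{"type":"array","items":{"type":"array"}}},"required":["moves"]}

```bash
mkdir -p pics && cat > h.py <<'E'
import numpy as np, cv2
from cell import read_state, camera
def shot(n):
    c=camera(n); return c
def bgr(c): return cv2.cvtColor(c["frame"],cv2.COLOR_RGB2BGR)
def K(c): return np.array([[c["fx"],0,c["cx"]],[0,c["fy"],c["cy"]],[0,0,1.]]), np.array([c["k1"],0,0,0,0])
def ray(c,u,v):
    k,d=K(c); p=cv2.undistortPoints(np.array([[[u,v]]],float),k,d)[0,0]
    E=np.array(c["extrinsics"]); R,t=E[:3,:3],E[:3,3]
    return -R.T@t, R.T@np.array([p[0],p[1],1])
def onz(c,u,v,z):
    o,d=ray(c,u,v); return o+d*(z-o[2])/d[2]
def proj(c,P):
    k,d=K(c); E=np.array(c["extrinsics"]); 
    return cv2.projectPoints(np.array(P,float).reshape(-1,1,3),cv2.Rodrigues(E[:3,:3])[0],E[:3,3],k,d)[0][:,0]
E
python3 - <<'E'
from h import *
for n in("top","side"):
    c=shot(n); cv2.imwrite(f"pics/{n}0.png",bgr(c)); print(n,c["fx"],c["k1"],ray(c,280,210))
s=read_state(); print(s)
from cell import finger_overhang; print(finger_overhang)
E
```

```text
top 385.6884504327254 -0.06263157495887273 (array([ 0.42880457, -0.03152802,  0.89869911]), array([ 0.10632091,  0.006249  , -0.99439105]))
side 389.2520705434223 -0.0028106973989357447 (array([ 1.09623206, -0.10569964,  0.71177947]), array([-0.64553394,  0.11849986, -0.75458078]))
{'clock': 0.1, 'q': array([-1.34630676e+00,  1.81463710e-01,  1.60789745e+00,  3.34593702e-05,
        1.35381690e+00, -2.06306845e-01]), 'qd': array([-4.96600676e-05, -1.90272110e-03, -2.79426586e-03, -1.79234943e-03,
        5.25760817e-04,  5.66842644e-04]), 'effort': array([-2.93019521e-04, -4.45879340e+01, -3.52241707e+01, -3.77502092e-04,
        4.10179564e-03,  3.66894926e-05]), 'ee_pos': array([ 0.24003363, -0.52199641,  0.25248103]), 'tool_rot': array([-3.06744815e+00, -6.71122854e-01, -2.86594855e-05]), 'wrist_force': array([ 0.38177974,  0.17837769, -0.87306113]), 'torque': array([ 0.02898717, -0.02542991, -0.02483261]), 'gripper_force': 0.0, 'opening': 0.08526446075387066}
0.022
```

View pics/top0.png

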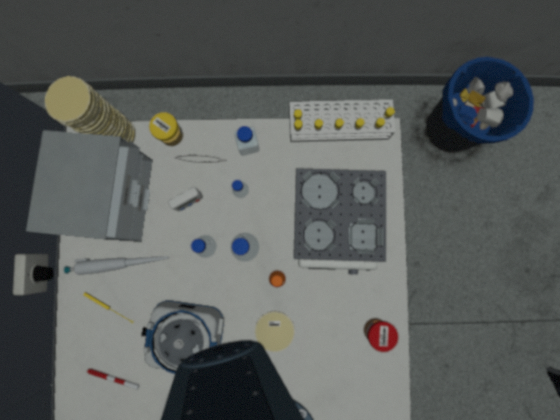

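View pics/side0.png

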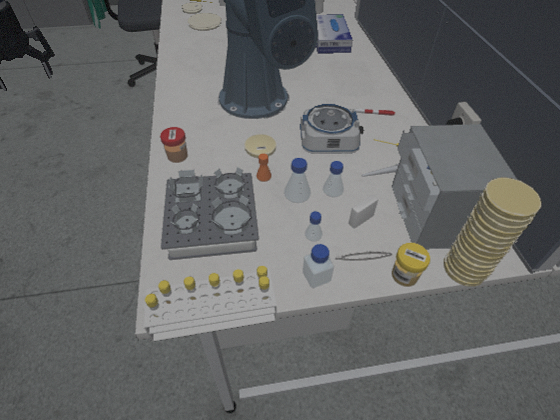

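The top view shows the blue caps at: bottle (245,133), small (237,186), and two larger flasks at (199,246) and (241,246). The shaker is around (340,213), the timer at (185,198) and the forceps at (202,157).

Possible confusions for the small flask: the orange cone (277,280), which is the decoy, and the medium flask (199,246). I choose (237,186), which has a blue cap and is the smallest. I'll check it in a close crop.

```bash
python3 - <<'E'
from h import *
cs={n:shot(n) for n in("top","side")}
B={}
for n,c in cs.items():
    h=cv2.cvtColor(bgr(c),cv2.COLOR_BGR2HSV); m=cv2.inRange(h,(105,120,60),(125,255,255))
    _,_,st,ce=cv2.connectedComponentsWithStats(m)
    B[n]=[(ce[i],st[i]) for i in range(1,len(st)) if 40<st[i][4]<600]
    for ce_,s in B[n]: print(n,ce_.round(1),s)
# cap-centre heights: total-10
for nm,u0,v0,us,vs,H in [("bottle",245,133,319,255,.096),("small",237,186,315,217,.072),("med",199,246,336,167,.088),("large",241,246,299,165,.106)]:
    a=min(B["top"],key=lambda b:np.hypot(*(b[0]-[u0,v0])))[0]; b=min(B["side"],key=lambda b:np.hypot(*(b[0]-[us,vs])))[0]
    o1,d1=ray(cs["top"],*a);o2,d2=ray(cs["side"],*b)
    t=np.linalg.lstsq(np.c_[d1,-d2],o2-o1,rcond=None)[0]; p,q=o1+d1*t[0],o2+d2*t[1]
    print(nm,((p+q)/2).round(4),"gap",np.linalg.norm(p-q).round(4),"top@H-6mm",onz(cs["top"],*a,H-.006).round(4),"side@H-8",onz(cs["side"],*b,H-.008).round(4))
t=bgr(cs["top"])[115:275,175:395]; cv2.imwrite("pics/crop_t.png",cv2.resize(t,None,fx=3.6,fy=3.6,interpolation=cv2.INTER_CUBIC))
t=bgr(cs["side"])[140:290,155:375]; cv2.imwrite("pics/crop_s.png",cv2.resize(t,None,fx=3.6,fy=3.6,interpolation=cv2.INTER_CUBIC))
for (u,v) in[(320,190),(364,192),(319,236),(363,236)]: print(onz(cs["top"],u,v,.07).round(4))
E
```

```text
top [244.3 133.8] [237 127  15  15 175]
top [237.2 185.4] [233 181  10  10  77]
top [198.  245.4] [192 239  13  14 136]
top [240. 246.] [232 238  17  17 221]
side [334.2  24.7] [331  19   7  12  60]
side [298.8 162.8] [292 158  14  10 116]
side [336.5 165. ] [331 161  12  10  78]
side [315.4 215.6] [311 212  10   8  64]
side [319.9 251.5] [312 244  17  16 196]
bottle [0.6819 0.0499 0.0906] gap 0.0009 top@H-6mm [0.682  0.0495 0.09  ] side@H-8 [0.6802 0.0511 0.088 ]
small [0.5729 0.0678 0.0675] gap 0.0016 top@H-6mm [0.573  0.0672 0.066 ] side@H-8 [0.5701 0.0696 0.064 ]
med [0.442  0.148  0.0861] gap 0.0016 top@H-6mm [0.4419 0.1481 0.082 ] side@H-8 [0.4356 0.1513 0.08  ]
large [0.44   0.0567 0.104 ] gap 0.0008 top@H-6mm [0.44   0.0567 0.1   ] side@H-8 [0.4336 0.0587 0.098 ]
[ 0.5604 -0.1135  0.07  ]
[ 0.5552 -0.209   0.07  ]
[ 0.4607 -0.1095  0.07  ]
[ 0.4599 -0.2038  0.07  ]
```

View pics/crop_t.png

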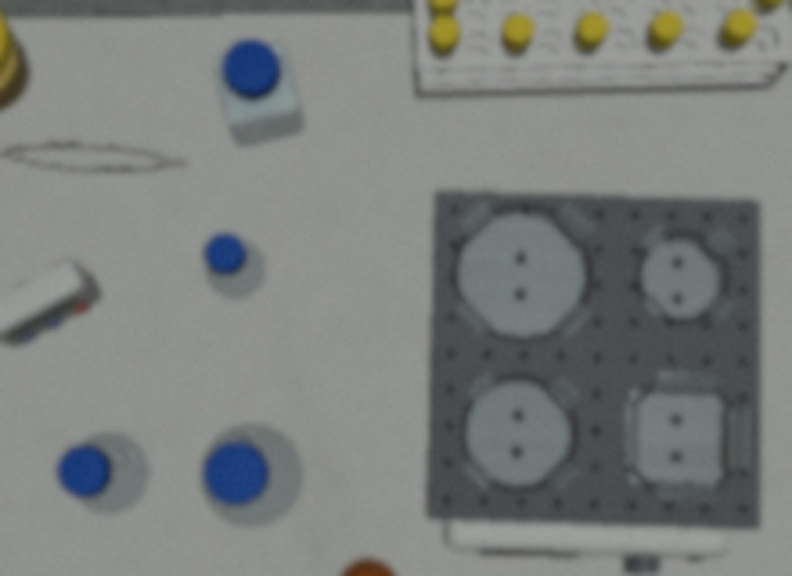

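View pics/crop_s.png

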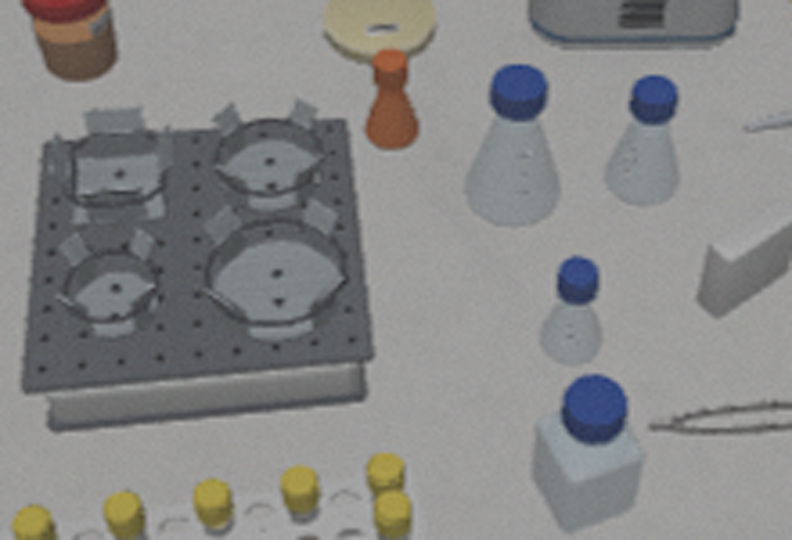

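The crops confirm the picks. Clamps: large at top-left (319,192), small at top-right (363,193), medium at bottom-left (319,236) and square at bottom-right (363,237). The medium flask is at (198,245), the large at (240,246) and the small at (237,185). The orange decoy sits apart from them at (277,280).

```bash
python3 - <<'E'
from h import *
c=shot("top"); s=shot("side")
f=lambda u,v,z:onz(c,(u+.5)/3.6-.5+175,(v+.5)/3.6-.5+115,z)[:2]
fs=lambda u,v,z:onz(s,(u+.5)/3.6-.5+155,(v+.5)/3.6-.5+140,z)[:2]
P=np.array([f(521,275.5,.07),f(679,280,.07),f(517.5,434,.07),f(677.5,438,.07)])  # L S M Q
m=P.mean(0); D=P-m
G=np.array([[1,1],[1,-1],[-1,1],[-1,-1]])*.0475
a=np.arctan2((G[:,0]*D[:,1]-G[:,1]*D[:,0]).sum(),(G*D).sum()); R=np.array([[np.cos(a),-np.sin(a)],[np.sin(a),np.cos(a)]])
print("raw",P.round(4).tolist(),"yaw deg",np.degrees(a)); print("fit",(m+G@R.T).round(4).tolist(), "res",(P-(m+G@R.T)).round(4).tolist())
# platform edges yaw, via top-plate corners z~.065
q=[f(437,192,.067),f(760,202,.067),f(757,527,.067),f(428,517,.067)]
print("plate",np.round(q,4).tolist())
print("side L,S seats",fs(278,287,.07),fs(114,288,.07),fs(269,171,.07),fs(118,174,.07))
ang=lambda p,q:np.degrees(np.arctan2(*(q-p)[::-1]))%90
print("bottle top edge",ang(f(240,145,0),f(302,128,0)), "side edges",ang(fs(570,530,0),fs(636,490,0)),ang(fs(535,430,.062),fs(567,468,.062)),ang(fs(567,468,.062),fs(642,450,.062)))
# line directions from edges
g=cv2.cvtColor(bgr(c),cv2.COLOR_BGR2GRAY); 
L=cv2.createLineSegmentDetector().detect(g)[0][:,0]
for x1,y1,x2,y2 in L:
    if 225<x1<265 and 120<y1<160 and np.hypot(x2-x1,y2-y1)>6: print("LSD top",np.round([x1,y1,x2,y2],1),ang(onz(c,x1,y1,0)[:2],onz(c,x2,y2,0)[:2]))
g=cv2.cvtColor(bgr(s),cv2.COLOR_BGR2GRAY); L=cv2.createLineSegmentDetector().detect(g)[0][:,0]
for x1,y1,x2,y2 in L:
    if 298<x1<338 and 250<y1<292 and np.hypot(x2-x1,y2-y1)>6: print("LSD side",np.round([x1,y1,x2,y2],1),ang(onz(s,x1,y1,0)[:2],onz(s,x2,y2,0)[:2]),ang(onz(s,x1,y1,.062)[:2],onz(s,x2,y2,.062)[:2]))
E
```

```text
raw [[0.5578, -0.1121], [0.5543, -0.2073], [0.4624, -0.1082], [0.4592, -0.2035]] yaw deg -2.172535294330082
fit [[0.5577, -0.1121], [0.5541, -0.207], [0.4628, -0.1085], [0.4592, -0.2034]] res [[0.0001, 0.0], [0.0002, -0.0003], [-0.0003, 0.0003], [0.0001, -0.0]]
plate [[0.6102, -0.0622], [0.6024, -0.2591], [0.406, -0.25], [0.4137, -0.0545]]
side L,S seats [ 0.55729453 -0.11087999] [ 0.54291729 -0.20663396] [ 0.46036939 -0.10833942] [ 0.44821248 -0.20329287]
bottle top edge 15.0262758239015 side edges 24.03516781504692 24.265068338777066 6.234036579436662
LSD top [251.3 140.3 244.6 142.5] 18.405595801945694
LSD top [253.3 133.9 250.8 140.2] 68.77310868556734
LSD top [241.8 125.8 250.6 126. ] 87.30214291047322
LSD top [244.9 143.4 237.4 139.5] 61.60607395150928
LSD top [235.1 130.3 241.4 125.4] 37.682255963831594
LSD top [248.9 127.4 254.2 133.2] 41.26467496115353
LSD top [235.1 140.7 236.7 130.4] 82.09459611566528
LSD top [257.9 151.2 241.6 155.7] 14.973134547187541
LSD top [238.3 149.  257.  145.1] 11.565893203334255
LSD side [314.7 262.8 310.  256.4] 20.22477200913798 20.22477200913778
LSD side [323.2 263.  315.5 262.3] 74.93083418294414 74.93083418294448
LSD side [310.1 254.7 311.2 247. ] 70.3783027378924 70.37830273789245
LSD side [335.6 256.6 354.7 251.7] 7.4442722948636515 7.444272294863637
LSD side [309.1 285.7 300.9 268. ] 10.269964709925603 10.269964709925603
LSD side [302.5 266.9 302.7 258.1] 76.9253863521171 76.9253863521171
LSD side [329.6 281.1 312.9 287.7] 14.320042833443182 14.320042833443267
LSD side [333.6 266.7 330.7 279.4] 64.52285929717189 64.5228592971718
LSD side [314.1 273.7 332.3 266.8] 14.146228089922687 14.146228089922715
LSD side [305.3 259.6 312.1 273. ] 11.693251615683211 11.693251615683247
```

Bottle yaw is about 13.8° and clamp yaw about −2.2°, and the seats fit the 95 mm grid within 0.5 mm. Next I turn the tool square with the world and travel to above the small flask.

>>> arm_command([
  [0.7,[0,0,0],[0,0,0.143]],
  [0.7,[0,0,0],[0,0,0.143]],
  [0.7,[0,0,0],[0,0,0.143]],
  [0.7,[28,-49,0],[0,0,0]],
  [0.7,[28,-49,0],[0,0,0]],
  [0.7,[28,-49,0],[0,0,0]],
  [0.7,[28,-49,0],[0,0,0]],
  [0.7,[28,-49,0],[0,0,0]],
  [0.7,[28,-49,0],[0,0,0]],
  [0.7,[28,-49,0],[0,0,0]],
  [0.7,[28,-49,0],[0,0,0]],
  [0.7,[28,-49,0],[0,0,0]],
  [0.7,[28,-49,0],[0,0,0]],
  [0.7,[28,-49,0],[0,0,0]],
  [0.7,[26,-49,0],[0,0,0]],
  [0.7,[0,0,0],[0,0,0]],
])

```text
clock: 2.3
ee_pos: [0.5739, 0.0696, 0.253]
tool_rot: [-3.141, -0.01, -0.0]
wrist_force: [-0.4, -0.4, 0.2]
opening: 0.06
gripper_force: 0.0
```

>>> arm_command([
  [0.7,[-1,2,45],[0,0,0]],
  [0.7,[0,0,45],[0,0,0]],
  [0.7,[0,0,45],[0,0,0]],
  [0.7,[0,0,30],[0,0,0]],
  [0.7,[0,0,15],[0,0,0]],
  [0.7,[0,0,8],[0,0,0]],
  [0.7,[0,0,0],[0,0,0]],
  [0.7,[0,0,0],[0,0,0]],
])

```text
clock: 3.3
ee_pos: [0.5731, 0.064, 0.0666]
tool_rot: [3.141, 0.003, 0.004]
wrist_force: [-1.0, -0.5, -0.5]
opening: 0.0597
gripper_force: 0.0
```

```bash
python3 - <<'E'
from h import *
im=bgr(shot("side"))[150:290,240:400]; a=cv2.resize(im,None,fx=3.6,fy=3.6,interpolation=cv2.INTER_CUBIC); cv2.imwrite("pics/g1.png",a)
E
```

```text
(no output)
```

View pics/g1.png

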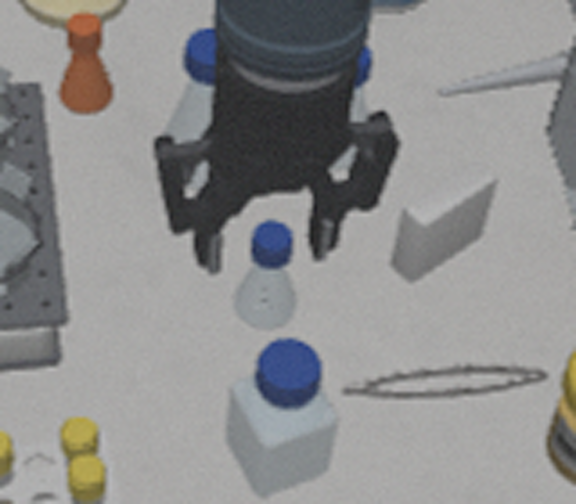

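The cap at (271,243) in the crop sits between the fingertips at (208,265) and (322,250), about 3 mm toward +y. I correct for that and close.

>>> arm_command([
  [0.7,[0,-3.5,1],[0,0,0]],
  [0.7,[0,0,0],[0,0,0]],
  [0,[0,0,0],[0,0,0]],
  [0,[0,0,0],[0,0,0]],
  [0,[0,0,0],[0,0,0]],
  [0,[0,0,0],[0,0,0]],
  [0,[0,0,0],[0,0,0]],
  [0,[0,0,0],[0,0,0]],
])

```text
clock: 4.35
ee_pos: [0.5723, 0.0676, 0.0645]
tool_rot: [3.142, 0.003, 0.001]
wrist_force: [0.6, 1.5, 2.5]
opening: 0.0224
gripper_force: 58.7
```

>>> arm_command([
  [0,[0,0,-20],[0,0,0]],
  [0,[0,0,-40],[0,0,0]],
  [0,[0,0,-40],[0,0,0]],
  [0,[0,0,-40],[0,0,0]],
  [0,[0,0,-5],[0,0,0]],
  [0,[-3,40,0],[0,0,0]],
  [0,[-3,45,0],[0,0,0]],
  [0,[-3,45,0],[0,0,0]],
  [0,[-3,45,0],[0,0,0]],
  [0,[-3,45,0],[0,0,0]],
  [0,[-3,35,0],[0,0,0]],
  [0,[-1,20,0],[0,0,0]],
  [0,[0,0,0],[0,0,0]],
  [0,[0,0,0],[0,0,0]],
])

```text
clock: 6.1
ee_pos: [0.5535, -0.2062, 0.209]
tool_rot: [-3.141, -0.004, 0.001]
wrist_force: [0.2, 0.0, -0.0]
opening: 0.0219
gripper_force: 58.8
```

```bash
python3 - <<'E'
from h import *
s=read_state(); print(s["ee_pos"],s["tool_rot"],s["opening"],s["gripper_force"],s["wrist_force"])
a=[cv2.resize(bgr(shot("side"))[130:250,155:255],None,fx=4,fy=4,interpolation=cv2.INTER_CUBIC),cv2.resize(bgr(shot("top"))[160:280,300:400],None,fx=4,fy=4,interpolation=cv2.INTER_CUBIC)]
cv2.imwrite("pics/p1.png",np.hstack(a))
E
```

```text
[ 0.5534992  -0.20618766  0.20897447] [-3.14059104e+00 -3.90313827e-03  9.95335715e-04] 0.02192306681983724 58.79222810268402 [ 0.15941246  0.00951608 -0.00606955]
```

View pics/p1.png

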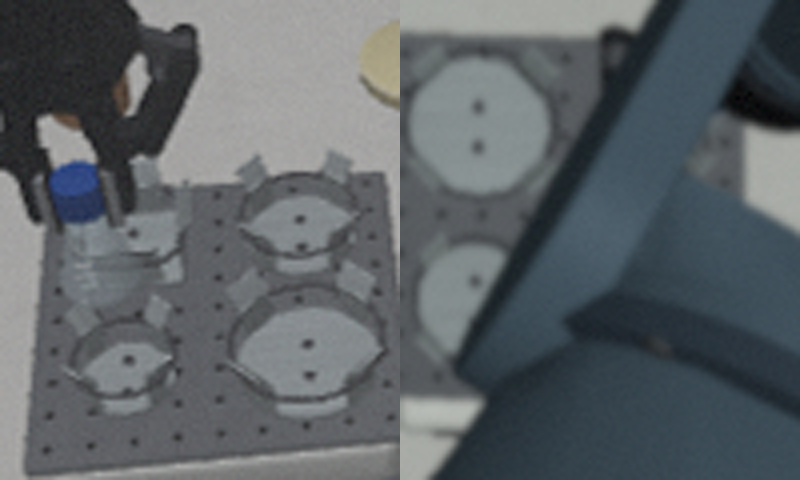

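The flask hangs upright in the grip at (77,190), above the small clamp at (125,365). I descend in stages and watch the force.

>>> arm_command([
  [0,[0,0.8,20],[0,0,0]],
  [0,[0,0,15],[0,0,0]],
  [0,[0,0,8],[0,0,0]],
  [0,[0,0,6],[0,0,0]],
  [0,[0,0,5],[0,0,0]],
  [0,[0,0,0],[0,0,0]],
  [0,[0,0,0],[0,0,0]],
])

```text
clock: 7.08
ee_pos: [0.5538, -0.2084, 0.1557]
tool_rot: [3.141, 0.003, 0.001]
wrist_force: [-0.5, -0.4, -0.7]
opening: 0.0222
gripper_force: 58.8
```

>>> arm_command([
  [0,[0,-1.2,4],[0,0,0]],
  [0,[0,0,4],[0,0,0]],
  [0,[0,0,4],[0,0,0]],
  [0,[0,0,3],[0,0,0]],
  [0,[0,0,0],[0,0,0]],
  [0,[0,0,0],[0,0,0]],
])

```text
clock: 7.82
ee_pos: [0.5536, -0.2071, 0.1404]
tool_rot: [3.142, 0.003, 0.0]
wrist_force: [0.0, 0.5, -0.8]
opening: 0.0223
gripper_force: 58.8
```

>>> arm_command([
  [0,[0,0,2],[0,0,0]],
  [0,[0,0,2],[0,0,0]],
  [0,[0,0,1],[0,0,0]],
  [0,[0,0,0.5],[0,0,0]],
  [0,[0,0,0],[0,0,0]],
  [0,[0,0,0],[0,0,0]],
])

```text
clock: 8.57
ee_pos: [0.5536, -0.207, 0.1348]
tool_rot: [3.142, 0.003, 0.0]
wrist_force: [-0.6, -0.1, -1.4]
opening: 0.0225
gripper_force: 58.8
```

>>> arm_command([
  [0,[0,0,0.5],[0,0,0]],
  [0,[0,0,0.5],[0,0,0]],
  [0,[0,0,0],[0,0,0]],
  [0,[0,0,0],[0,0,0]],
])

```text
clock: 9.07
ee_pos: [0.5539, -0.2071, 0.1345]
tool_rot: [3.141, 0.003, 0.001]
wrist_force: [-2.2, 1.6, 5.8]
opening: 0.0223
gripper_force: 59.2
```

Contact is at the expected height, so I release and go on to the medium flask.

>>> arm_command([
  [0.5,[0,0,0],[0,0,0]],
  [0.6,[0,0,0],[0,0,0]],
  [0.7,[0,0,0],[0,0,0]],
  [0.7,[0,0,-20],[0,0,0]],
  [0.7,[0,0,-40],[0,0,0]],
  [0.7,[0,0,-40],[0,0,0]],
  [0.7,[-12,-40,0],[0,0,0]],
  [0.7,[-12,-40,0],[0,0,0]],
  [0.7,[-12,-40,0],[0,0,0]],
  [0.7,[-12,-40,0],[0,0,0]],
  [0.7,[-12,-40,0],[0,0,0]],
  [0.7,[-13,-40,0],[0,0,0]],
  [0.7,[-13,-40,0],[0,0,0]],
  [0.7,[-13,-40,0],[0,0,0]],
  [0.7,[-13,-35,0],[0,0,0]],
  [0.7,[0,0,0],[0,0,0]],
  [0.7,[0,0,0],[0,0,0]],
])

```text
clock: 11.2
ee_pos: [0.4414, 0.1475, 0.2348]
tool_rot: [3.141, 0.004, 0.003]
wrist_force: [0.2, -0.3, -0.7]
opening: 0.0598
gripper_force: 0.0
```

```bash
python3 - <<'E'
from h import *
im=bgr(shot("side"))[140:260,155:275]; im2=bgr(shot("top"))[160:270,285:395]
cv2.imwrite("pics/r1.png",np.hstack([cv2.resize(im,(396,396),interpolation=cv2.INTER_CUBIC),cv2.resize(im2,(396,396),interpolation=cv2.INTER_CUBIC)]))
E
```

```text
(no output)
```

View pics/r1.png

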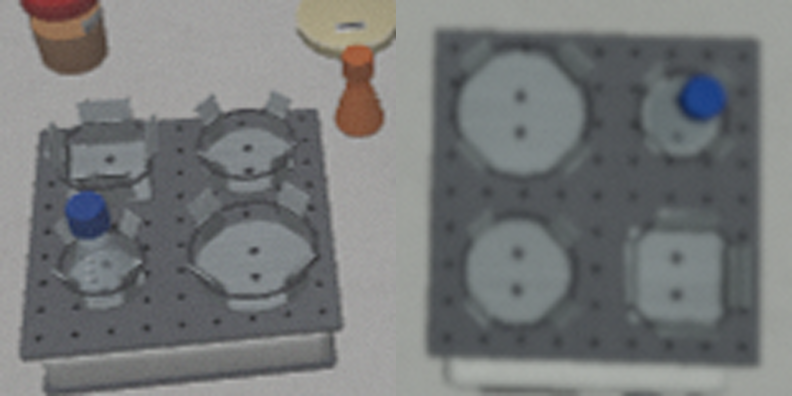

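The small flask is seated upright in its clamp. Next I descend on the medium flask.

>>> arm_command([
  [0.7,[0.5,-0.5,45],[0,0,0]],
  [0.7,[0,0,45],[0,0,0]],
  [0.7,[0,0,35],[0,0,0]],
  [0.7,[0,0,20],[0,0,0]],
  [0.7,[0,0,9],[0,0,0]],
  [0.7,[0,0,0],[0,0,0]],
  [0.7,[0,0,0],[0,0,0]],
])

```text
clock: 12.18
ee_pos: [0.4424, 0.1481, 0.0808]
tool_rot: [-3.141, -0.002, -0.003]
wrist_force: [-0.2, 1.3, 0.6]
opening: 0.0599
gripper_force: 0.0
```

>>> arm_command([
  [0,[0,0,0],[0,0,0]],
  [0,[0,0,0],[0,0,0]],
  [0,[0,0,0],[0,0,0]],
  [0,[0,0,0],[0,0,0]],
  [0,[0,0,0],[0,0,0]],
  [0,[0,0,-20],[0,0,0]],
  [0,[0,0,-40],[0,0,0]],
  [0,[0,0,-40],[0,0,0]],
  [0,[0,0,-45],[0,0,0]],
  [0,[0,25,0],[0,0,0]],
  [0,[4,45,0],[0,0,0]],
  [0,[4,45,0],[0,0,0]],
  [0,[4,45,0],[0,0,0]],
  [0,[4,45,0],[0,0,0]],
  [0,[4,36,0],[0,0,0]],
  [0,[0,15,0],[0,0,0]],
  [0,[0,0,0],[0,0,0]],
  [0,[0,0,0],[0,0,0]],
])

```text
clock: 14.42
ee_pos: [0.4617, -0.1065, 0.2246]
tool_rot: [-3.141, -0.004, 0.001]
wrist_force: [0.3, 0.1, -1.1]
opening: 0.0288
gripper_force: 59.4
```

>>> arm_command([
  [0,[1.5,1.5,20],[0,0,0]],
  [0,[0,0,15],[0,0,0]],
  [0,[0,0,5],[0,0,0]],
  [0,[0,0,0],[0,0,0]],
  [0,[0,0,0],[0,0,0]],
])

```text
clock: 15.05
ee_pos: [0.4638, -0.1092, 0.1854]
tool_rot: [3.141, 0.003, 0.001]
wrist_force: [0.9, -0.4, -1.3]
opening: 0.028
gripper_force: 59.4
```

>>> arm_command([
  [0,[-0.6,-0.7,6],[0,0,0]],
  [0,[0,0,5],[0,0,0]],
  [0,[0,0,5],[0,0,0]],
  [0,[0,0,5],[0,0,0]],
  [0,[0,0,4],[0,0,0]],
  [0,[0,0,3],[0,0,0]],
  [0,[0,0,0],[0,0,0]],
  [0,[0,0,0],[0,0,0]],
])

```text
clock: 16.05
ee_pos: [0.4629, -0.1085, 0.1569]
tool_rot: [3.142, 0.003, 0.0]
wrist_force: [-0.7, 0.3, -0.7]
opening: 0.0281
gripper_force: 59.4
```

>>> arm_command([
  [0,[0,0,2],[0,0,0]],
  [0,[0,0,2],[0,0,0]],
  [0,[0,0,1],[0,0,0]],
  [0,[0,0,0.7],[0,0,0]],
  [0,[0,0,0.5],[0,0,0]],
  [0,[0,0,0],[0,0,0]],
  [0,[0,0,0],[0,0,0]],
])

```text
clock: 16.92
ee_pos: [0.4629, -0.1085, 0.1508]
tool_rot: [3.142, 0.003, 0.0]
wrist_force: [-0.2, 1.4, 2.1]
opening: 0.0284
gripper_force: 59.5
```

>>> arm_command([
  [0,[0,0,0.6],[0,0,0]],
  [0,[0,0,0],[0,0,0]],
  [0.5,[0,0,0],[0,0,0]],
  [0.6,[0,0,0],[0,0,0]],
  [0.75,[0,0,0],[0,0,0]],
  [0.75,[0,0,-20],[0,0,0]],
  [0.75,[0,0,-35],[0,0,0]],
  [0.75,[0,0,-35],[0,0,0]],
  [0.75,[31,-22,0],[0,0,0]],
  [0.75,[31,-23,0],[0,0,0]],
  [0.75,[31,-23,0],[0,0,0]],
  [0.75,[31,-23,0],[0,0,0]],
  [0.75,[31,-23,0],[0,0,0]],
  [0.75,[32,-22,0],[0,0,0]],
  [0.75,[32,-22,0],[0,0,0]],
  [0.75,[0,0,0],[0,0,-0.122]],
  [0.75,[0,0,0],[0,0,-0.122]],
  [0.75,[0,0,0],[0,0,0]],
  [0.75,[0,0,0],[0,0,0]],
])

```text
clock: 19.3
ee_pos: [0.6814, 0.0498, 0.2398]
tool_rot: [-3.118, -0.381, 0.0]
wrist_force: [0.3, 0.2, -0.5]
opening: 0.0643
gripper_force: 0.0
```

```bash
cat >> h.py <<'E'
def need(x,y,z):
    s=read_state(); R=cv2.Rodrigues(np.array(s["tool_rot"]))[0]
    print("shift mm",(R.T@(np.array([x,y,z])-s["ee_pos"])*1e3).round(2),"phi",np.degrees(np.arctan2(R[1,0],R[0,0])).round(2),"tilt",R[:,2].round(4),"pos",np.round(s["ee_pos"],4))
E
python3 -c "
from h import *
need(.682,.0497,.089)"
```

```text
shift mm [  0.59   0.27 150.81] phi 13.94 tilt [-3.e-04  0.e+00 -1.e+00] pos [0.6814 0.0498 0.2398]
```

>>> arm_command([
  [0.75,[0.5,0.3,45],[0,0,0]],
  [0.75,[0,0,45],[0,0,0]],
  [0.75,[0,0,35],[0,0,0]],
  [0.75,[0,0,18],[0,0,0]],
  [0.75,[0,0,8],[0,0,0]],
  [0.75,[0,0,0],[0,0,0]],
  [0.75,[0,0,0],[0,0,0]],
])

```text
clock: 20.18
ee_pos: [0.6832, 0.0497, 0.0908]
tool_rot: [3.117, 0.385, 0.004]
wrist_force: [0.2, 0.2, -0.4]
opening: 0.0641
gripper_force: 0.0
```

```bash
python3 -c "
from h import *
need(.682,.0497,.089)"
```

```text
shift mm [-1.2  -0.34  1.82] phi 14.08 tilt [ 2.9e-03 -3.0e-04 -1.0e+00] pos [0.6832 0.0497 0.0908]
```

>>> arm_command([
  [0.75,[-1.2,-0.3,1.5],[0,0,0]],
  [0.75,[0,0,0],[0,0,0]],
  [0,[0,0,0],[0,0,0]],
  [0,[0,0,0],[0,0,0]],
  [0,[0,0,0],[0,0,0]],
  [0,[0,0,0],[0,0,0]],
  [0,[0,0,0],[0,0,0]],
])

```text
clock: 21.05
ee_pos: [0.6813, 0.0494, 0.0884]
tool_rot: [3.117, 0.385, 0.002]
wrist_force: [-0.7, -2.2, 5.4]
opening: 0.0326
gripper_force: 60.9
```

>>> arm_command([
  [0,[0,0,-20],[0,0,0]],
  [0,[0,0,-40],[0,0,0]],
  [0,[0,0,-40],[0,0,0]],
  [0,[0,0,-40],[0,0,0]],
  [0,[0,0,-40],[0,0,0]],
  [0,[0,0,0],[0,0,0.14]],
  [0,[0,0,0],[0,0,0.14]],
  [0,[0,0,0],[0,0,0]],
])

```text
clock: 22.05
ee_pos: [0.6807, 0.05, 0.2681]
tool_rot: [-3.141, 0.052, -0.0]
wrist_force: [-0.1, 0.1, -1.0]
opening: 0.0326
gripper_force: 60.4
```

```bash
python3 -c "
from h import *
s=read_state();print(s['opening'],s['gripper_force'])
need(.4592,-.2034,.269)"
```

```text
0.03260201930613135 60.35768346162513
shift mm [-213.03  260.5    -0.99] phi -1.88 tilt [ 2.e-04  2.e-04 -1.e+00] pos [0.6807 0.05   0.2681]
```

>>> arm_command([
  [0,[-18,22,0],[0,0,0]],
  [0,[-30,37,0],[0,0,0]],
  [0,[-30,37,0],[0,0,0]],
  [0,[-30,37,0],[0,0,0]],
  [0,[-30,37,0],[0,0,0]],
  [0,[-30,37,0],[0,0,0]],
  [0,[-30,36,0],[0,0,0]],
  [0,[-15,17,0],[0,0,0]],
  [0,[0,0,0],[0,0,0]],
  [0,[0,0,0],[0,0,0]],
  [0,[0,0,0],[0,0,0]],
])

```text
clock: 23.42
ee_pos: [0.4596, -0.202, 0.2675]
tool_rot: [-3.141, 0.051, -0.0]
wrist_force: [0.8, -0.5, -2.4]
opening: 0.0326
gripper_force: 60.4
```

```bash
python3 - <<'E'
from h import *
need(.4588,-.2034,.1584)
im=bgr(shot("side"))[100:240,155:275]
cv2.imwrite("pics/b1.png",cv2.resize(im,None,fx=4,fy=4,interpolation=cv2.INTER_CUBIC))
E
```

```text
shift mm [ -0.78   1.42 109.11] phi -1.84 tilt [ 1.e-04  3.e-04 -1.e+00] pos [ 0.4596 -0.202   0.2675]
```

View pics/b1.png

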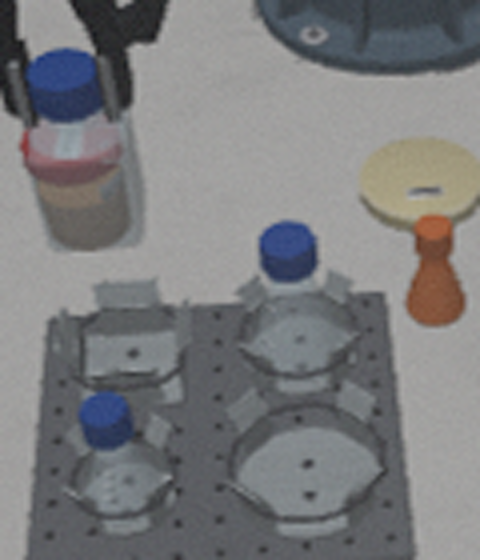

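The bottle is held at (65,85) and looks square with the clamp at (130,350). The small and medium flasks stand seated at (105,420) and (288,250). I descend in stages.

>>> arm_command([
  [0,[-0.8,1.2,20],[0,0,0]],
  [0,[0,0,25],[0,0,0]],
  [0,[0,0,17],[0,0,0]],
  [0,[0,0,6],[0,0,0]],
  [0,[0,0,0],[0,0,0]],
  [0,[0,0,0],[0,0,0]],
  [0,[0,0,0],[0,0,0]],
])

```text
clock: 24.35
ee_pos: [0.4586, -0.2043, 0.2003]
tool_rot: [3.14, -0.054, 0.002]
wrist_force: [0.8, 0.0, -1.8]
opening: 0.0323
gripper_force: 60.5
```

```bash
python3 -c "
from h import *
need(.4588,-.2034,.1584)"
```

```text
shift mm [ 0.09 -0.94 41.91] phi -1.96 tilt [ 1.2e-03 -9.0e-04 -1.0e+00] pos [ 0.4586 -0.2043  0.2003]
```

>>> arm_command([
  [0,[0,-0.8,8],[0,0,0]],
  [0,[0,0,6],[0,0,0]],
  [0,[0,0,5],[0,0,0]],
  [0,[0,0,4],[0,0,0]],
  [0,[0,0,0],[0,0,0]],
  [0,[0,0,0],[0,0,0]],
])

```text
clock: 25.1
ee_pos: [0.4584, -0.2033, 0.1766]
tool_rot: [3.141, -0.054, 0.0]
wrist_force: [-0.2, 0.1, -0.5]
opening: 0.0328
gripper_force: 60.5
```

>>> arm_command([
  [0,[0,0,4],[0,0,0]],
  [0,[0,0,4],[0,0,0]],
  [0,[0,0,3],[0,0,0]],
  [0,[0,0,2],[0,0,0]],
  [0,[0,0,0],[0,0,0]],
  [0,[0,0,0],[0,0,0]],
])

```text
clock: 25.85
ee_pos: [0.4583, -0.2032, 0.1636]
tool_rot: [3.141, -0.054, 0.0]
wrist_force: [0.8, -0.8, -1.5]
opening: 0.0331
gripper_force: 60.5
```

>>> arm_command([
  [0,[0,0,2],[0,0,0]],
  [0,[0,0,1.5],[0,0,0]],
  [0,[0,0,1],[0,0,0]],
  [0,[0,0,0.7],[0,0,0]],
  [0,[0,0,0.4],[0,0,0]],
  [0,[0,0,0],[0,0,0]],
  [0,[0,0,0],[0,0,0]],
])

```text
clock: 26.72
ee_pos: [0.4583, -0.2032, 0.1584]
tool_rot: [3.141, -0.054, 0.0]
wrist_force: [-2.4, 2.2, 4.2]
opening: 0.0327
gripper_force: 61.8
```

>>> arm_command([
  [0.5,[0,0,0],[0,0,0]],
  [0.65,[0,0,0],[0,0,0]],
  [0.75,[0,0,0],[0,0,0]],
  [0.75,[0,0,-20],[0,0,0]],
  [0.75,[0,0,-35],[0,0,0]],
  [0.75,[0,0,-35],[0,0,0]],
  [0.75,[-4,-40,0],[0,0,0]],
  [0.75,[-4,-40,0],[0,0,0]],
  [0.75,[-4,-40,0],[0,0,0]],
  [0.75,[-4,-40,0],[0,0,0]],
  [0.75,[-4,-40,0],[0,0,0]],
  [0.75,[-4,-40,0],[0,0,0]],
  [0.75,[-3,-20,0],[0,0,0]],
  [0.75,[0,0,0],[0,0,0]],
  [0.75,[0,0,0],[0,0,0]],
])

```text
clock: 28.6
ee_pos: [0.4403, 0.0572, 0.2479]
tool_rot: [3.141, -0.054, 0.0]
wrist_force: [-0.5, -1.5, 0.2]
opening: 0.0639
gripper_force: 0.0
```

```bash
python3 - <<'E'
from h import *
need(.44,.0567,.099)
im=bgr(shot("side"))[140:260,155:345]
cv2.imwrite("pics/r2.png",cv2.resize(im,None,fx=4,fy=4,interpolation=cv2.INTER_CUBIC))
E
```

```text
shift mm [ -0.27   0.41 148.88] phi -1.95 tilt [ 1.e-04 -4.e-04 -1.e+00] pos [0.4403 0.0572 0.2479]
```

View pics/r2.png

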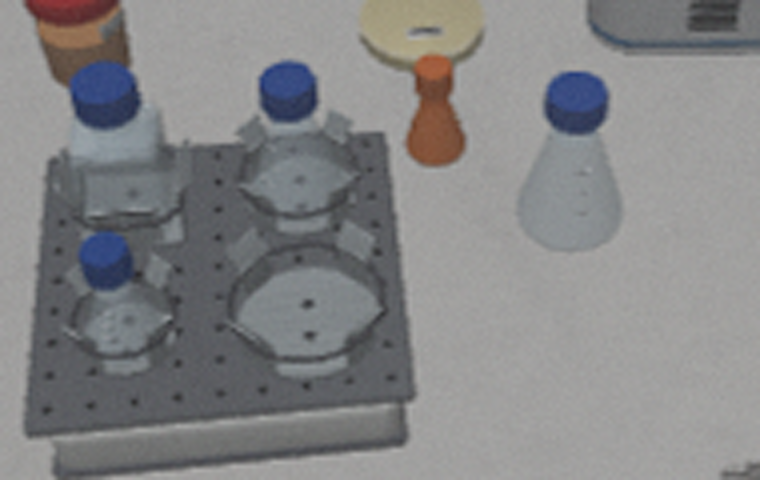

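The bottle (105,140), medium flask (290,150) and small flask (115,310) are all seated upright. Next I grasp the large flask, which stands at (570,160).

>>> arm_command([
  [0.75,[-0.3,0.4,45],[0,0,0]],
  [0.75,[0,0,45],[0,0,0]],
  [0.75,[0,0,35],[0,0,0]],
  [0.75,[0,0,17],[0,0,0]],
  [0.75,[0,0,7],[0,0,0]],
  [0.75,[0,0,0],[0,0,0]],
  [0.75,[0,0,0],[0,0,0]],
  [0,[0,0,0],[0,0,0]],
  [0,[0,0,0],[0,0,0]],
  [0,[0,0,0],[0,0,0]],
  [0,[0,0,0],[0,0,0]],
  [0,[0,0,0],[0,0,0]],
])

```text
clock: 30.15
ee_pos: [0.4405, 0.0571, 0.0998]
tool_rot: [3.141, -0.053, 0.002]
wrist_force: [-1.7, -0.5, 6.2]
opening: 0.0342
gripper_force: 59.3
```

```bash
python3 -c "
from h import *
need(.44,.0567,.099); need(.5577,-.1121,.249)"
```

```text
shift mm [-0.51  0.39  0.79] phi -1.95 tilt [ 1.5e-03 -4.0e-04 -1.0e+00] pos [0.4405 0.0571 0.0998]
shift mm [ 123.08  165.15 -148.95] phi -1.95 tilt [ 1.5e-03 -4.0e-04 -1.0e+00] pos [0.4405 0.0571 0.0998]
```

>>> arm_command([
  [0,[0,0,-20],[0,0,0]],
  [0,[0,0,-40],[0,0,0]],
  [0,[0,0,-45],[0,0,0]],
  [0,[0,0,-45],[0,0,0]],
  [0,[15,20,0],[0,0,0]],
  [0,[30,40,0],[0,0,0]],
  [0,[30,40,0],[0,0,0]],
  [0,[30,40,0],[0,0,0]],
  [0,[18,24,0],[0,0,0]],
  [0,[0,0,0],[0,0,0]],
  [0,[0,0,0],[0,0,0]],
])

```text
clock: 31.52
ee_pos: [0.5565, -0.1103, 0.2483]
tool_rot: [-3.14, 0.054, 0.002]
wrist_force: [-0.1, 0.1, -0.7]
opening: 0.0343
gripper_force: 60.1
```

```bash
python3 -c "
from h import *
need(.558,-.1121,.1698)"
```

```text
shift mm [ 1.64  1.82 78.52] phi -1.96 tilt [-1.3e-03  9.0e-04 -1.0e+00] pos [ 0.5565 -0.1103  0.2483]
```

>>> arm_command([
  [0,[1.5,1.2,18],[0,0,0]],
  [0,[0,0,16],[0,0,0]],
  [0,[0,0,6],[0,0,0]],
  [0,[0,0,0],[0,0,0]],
  [0,[0,0,0],[0,0,0]],
  [0,[0,0,0],[0,0,0]],
])

```text
clock: 32.28
ee_pos: [0.559, -0.1123, 0.2096]
tool_rot: [3.141, -0.054, 0.002]
wrist_force: [-0.3, 0.7, -1.6]
opening: 0.034
gripper_force: 60.1
```

```bash
python3 -c "
from h import *
need(.558,-.1121,.1698)"
```

```text
shift mm [-1.06 -0.22 39.76] phi -1.96 tilt [ 1.1e-03 -5.0e-04 -1.0e+00] pos [ 0.559  -0.1123  0.2096]
```

>>> arm_command([
  [0,[-0.9,-0.2,8],[0,0,0]],
  [0,[0,0,6],[0,0,0]],
  [0,[0,0,5],[0,0,0]],
  [0,[0,0,4],[0,0,0]],
  [0,[0,0,0],[0,0,0]],
  [0,[0,0,0],[0,0,0]],
])

```text
clock: 33.02
ee_pos: [0.5579, -0.112, 0.1861]
tool_rot: [3.141, -0.054, 0.0]
wrist_force: [-0.8, -0.7, -1.9]
opening: 0.0342
gripper_force: 60.1
```

>>> arm_command([
  [0,[0,0,4],[0,0,0]],
  [0,[0,0,4],[0,0,0]],
  [0,[0,0,3],[0,0,0]],
  [0,[0,0,0],[0,0,0]],
  [0,[0,0,0],[0,0,0]],
])

```text
clock: 33.65
ee_pos: [0.5578, -0.112, 0.175]
tool_rot: [3.141, -0.054, 0.0]
wrist_force: [-0.4, 1.0, -1.4]
opening: 0.0344
gripper_force: 60.1
```

>>> arm_command([
  [0,[0,0,2],[0,0,0]],
  [0,[0,0,1.5],[0,0,0]],
  [0,[0,0,1],[0,0,0]],
  [0,[0,0,0.6],[0,0,0]],
  [0,[0,0,0.4],[0,0,0]],
  [0,[0,0,0],[0,0,0]],
  [0,[0,0,0],[0,0,0]],
])

```text
clock: 34.52
ee_pos: [0.5579, -0.112, 0.1699]
tool_rot: [3.141, -0.054, 0.001]
wrist_force: [-2.2, -0.1, 4.4]
opening: 0.0341
gripper_force: 60.6
```

Contact is at the expected height. I release, retreat and check.

>>> arm_command([
  [0.5,[0,0,0],[0,0,0]],
  [0.65,[0,0,0],[0,0,0]],
  [0.75,[0,0,0],[0,0,0]],
  [0.75,[0,0,-20],[0,0,0]],
  [0.75,[0,0,-35],[0,0,0]],
  [0.75,[0,0,-35],[0,0,0]],
  [0.75,[0,-40,0],[0,0,0]],
  [0.75,[0,-40,0],[0,0,0]],
  [0.75,[0,-40,0],[0,0,0]],
  [0.75,[0,-40,0],[0,0,0]],
  [0.75,[0,-40,0],[0,0,0]],
  [0.75,[0,0,0],[0,0,0]],
  [0.75,[0,0,0],[0,0,0]],
])

```text
clock: 36.15
ee_pos: [0.5645, 0.0877, 0.2593]
tool_rot: [3.141, -0.053, -0.0]
wrist_force: [0.8, -0.4, 0.8]
opening: 0.0637
gripper_force: 0.0
```

```bash
python3 - <<'E'
from h import *
a=bgr(shot("side"))[130:260,155:275]; b=bgr(shot("top"))[160:270,285:395]
cv2.imwrite("pics/end.png",np.hstack([cv2.resize(a,(390,420),interpolation=cv2.INTER_CUBIC),cv2.resize(b,(400,420),interpolation=cv2.INTER_CUBIC)]))
E
```

```text
(no output)
```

View pics/end.png

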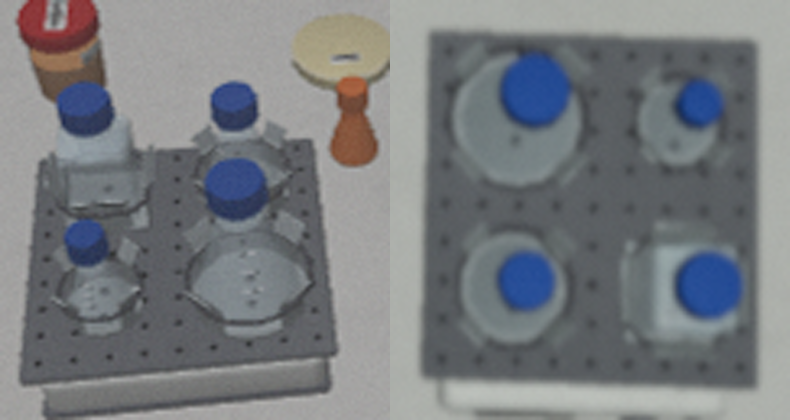

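The picture shows all four seated upright in their own clamps: large (236,250), small (95,275), medium (235,140) and bottle (90,150) in the side half. The gripper is clear.

```bash
python3 -c "
from cell import close_job
print(close_job())"
```

```text
the job is handed in; nothing more can be done
None
```

The three conical flasks and the square bottle stand upright on the floors of their matching clamps, the timer and forceps were not touched, and the job was handed in at about 36 s of the 106 s allowed.

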